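# Change over the sashes of the countertop keeper cases

### The job

Three small wooden keeper cases stand on the worktop, each with a clear sash in front that slides straight up and down by the steel bar on its top edge. The lemon is wanted next: slide the sash of the case with the lemon all the way up, and slide the raised sash of the case with the mug all the way down. Leave the sash of the case with the two jars shut.

Things in the scene. Friction and masses are not known exactly. Their poses are not given: they have to be found in the camera images.
- lemon_sash (a joint): How far the clear sash of the case with the yellow lemon is raised, in m: 0 shut, 0.100 fully up at its stop; starts 0 to 0.025. The sash (150 mm wide, 146 tall, 12 thick, 0.22 kg) slides vertically at the front of the case, which faces the robot. Friction holds it wherever it is left; lifting takes about 7 N, pushing down 3 N.
- lemon_handle (a point): Centre of the lemon sash's handle, a level round steel bar 12 mm thick between two legs (88 mm clear) on the sash's top edge, 35 mm above that edge, free before, behind and below. It moves with the sash: 193 mm above the worktop when shut, 293 mm fully up. The bar runs along this frame's y; x points level into the case, z up.
- mug_sash (a joint): How far the sash of the case with the white mug is raised, in m, as for the lemon: starts at 0.070 to 0.100; 0 is shut. The three cases are alike: wooden, clear roof, fixed to the worktop, 178 mm wide, 183 mm deep, 160 mm tall.
- mug_handle (a point): Centre of the handle bar of the mug case's sash; the same handle, heights and axes as the lemon case's.
- jars_sash (a joint): How far the sash of the case with two jars (a red-capped spice jar and a salt shaker) is raised, in m: starts shut (0) and is to stay so.

How it is judged (in metres and radians):
At the end, for the whole second after the job is handed in: The lemon case's sash is within 12 mm of its upper stop and stays there, the mug case's sash and the jar case's sash are each within 12 mm of shut (value of joint lemon_sash above 0.088 m and value of joint each of mug_sash, jars_sash below 0.012 m); the robot touches nothing.
It fails at once if the sash of the case with the two jars is raised by more than 20 mm (value of joint jars_sash above 0.02 m).
It also fails if it takes over 48 s, if anything falls off the work surface, if the arm or the gripper's body presses on something with over 40 N, if the wrist force passes 120 N, or if a joint passes its speed limit or range.

### The arm

A 7-joint arm with a two-finger parallel gripper is mounted at the origin on a cart in front of the work surface, level with it; the furniture and walls round the work are solid. World frame = base frame: x ahead of the robot, y to its left, z up, the work surface at z = 0. Lengths are in mm, angles in rad, forces in N, time in s.
With the tool pointing down it reaches from about 400 to 875 mm from the base axis. Payload 6.5 kg.
Tool frame: the origin (TCP) lies between the finger pads; the fingertips stand 25 mm ahead of it and the grasp point (between the pads) lies 6 mm ahead of it (ctrl.nose_length is the z of the fingertips in the tool frame, in mm); z points along the fingers, x is the direction in which the jaws open and shut, and the axes are right-handed (so a half turn about z gives the same grasp; the last joint's range is limited). The gripper opens to 88 mm and grips with 3 to 60 N. Pads are 18 mm wide; open, the fingers measure 123 mm over their backs; the gripper's body (75 mm by 187 mm) begins 45 mm behind the grasp point.
Start: joints at [1.036, 0.536, -0.004, 1.538, 0.003, 1.067, -0.071], TCP at [293.676, -579.866, 263.716] pointing down, gripper open.
Joint ranges: [-2.7, 2.7], [-0.37, 2.16], [-1.27, 1.26], [0.24, 2.4], [-1.31, 4.45], [0.19, 1.91], [-2.76, 2.76]. Speed limits (rad/s): [2.39, 2.39, 3.14, 3.14, 3.14, 3.14, 3.14].

### API

Orientations are given as a rotation vector (axis times angle).
In Python, from plant import ctrl gives the robot as it stands.
- The arm moves only by the shell command python3 -m pendant 'ROWS'. ROWS is JSON, a list of rows, each a list of 5 numbers: the shift along the tool's x, y, z in units of 25 mm (1.0 is 25 mm), then the turn about the tool's z in units of 6 degrees (1.0 is 6 degrees), then the opening, from 0 (shut) to 1 (fully open). In form: [[tx, ty, tz, spin, gripper], ...]. A call has 1 to 8 rows; each row shifts and turns the pose as measured when the row begins, along the tool's axes as they then stand; what a row does not reach is not made up. A row lasts 1/12 s, in which the tool goes at most 41.7 mm and 7.16 degrees, less where a joint would pass 70% of its speed; a pose out of reach is approached as far as the arm can. A call is refused whole if a number of a shift passes 1 or a number of a turn 1, either way. A call with a gripper value outside its range is refused whole. The fingers move at their own pace and stop on an object; the grip force is fixed at half the most. Time passes only in rows, so rows that do not move let the fingers close. It gives the time, the measured TCP pose, the force and the opening at its end, in the units of the state.
- ctrl.read_state(): the state, without advancing time (a new reading comes with each control period).
- ctrl.camera(name): name is "scene" or "top"; returns a dict with "pixels" (384x512x3 uint8, red, green, blue), "depth" (384x512 float32, mm along the optical axis (not along the pixel's ray), 0 where there is no reading), "mtx" (3x3 intrinsics, pixels), "view" (4x4, takes a point from world to camera coordinates). Camera axes: x right, y up, looking along -z (the intrinsics and any distortion apply to the point x, -y, -z); pixel columns grow to the right and rows downward; lengths in mm; the calibration is good to about 2 mm. A picture is of the moment at which its call begins.
- ctrl.sign_off(): hands the job in, once; it reports no verdict.
The state is a dict: "t": time; "joints": joint angles; "joint_vel": joint speeds; "effort": joint torques, N m; "ee_pos": TCP position; "ee_rot": TCP orientation; "ft_force": force on the tool from outside, world axes, zero at the start; "torque": the same for the moment, N m; "width": opening from 0.0 (shut) to 1.0 (fully open).
Only numpy, scipy, OpenCV 4.12 (cv2) and the standard library are available. Lean on these libraries where they do the work, as an engineer would, in place of code of your own. Each camera call takes 0.05 s, during which the arm holds its last target.

## Working session

There is one attempt and no reset: what is moved stays moved. The work goes in short steps, Python scripts to look and compute and a shell command to move; the robot and the scene stay as the last step left them, time stands still between calls to the robot, and variables do not carry over. Pictures are saved under pics/ and viewed, and the job is handed in when it is done.

```bash
mkdir -p pics; ls; python3 - <<'E'
from plant import ctrl
import cv2,numpy as np
s=ctrl.read_state();print(s)
for n in("scene","top"):
    c=ctrl.camera(n);cv2.imwrite(f"pics/{n}0.png",c["pixels"][:,:,::-1]);np.savez(f"pics/{n}0.npz",**{k:c[k] for k in("pixels","depth","mtx","view")});print(n,c["mtx"],c["view"],[k for k in c])
E
```

```text
pics
{'t': 0.0, 'joints': array([ 1.03579091,  0.5371758 , -0.0044573 ,  1.53882637,  0.00263086,
        1.06729038, -0.07122481]), 'joint_vel': array([ 6.49124249e-04, -5.26647099e-04, -1.09002726e-04, -6.57070850e-04,
       -7.87078101e-04,  1.86819707e-05,  3.32265196e-04]), 'effort': array([ 1.06436173e-04, -5.70973849e+01,  9.90438536e-01, -2.51603329e+01,
       -5.63260191e-02,  1.78841787e-02,  2.13338317e-04]), 'ee_pos': array([ 293.42623523, -579.38362491,  262.85085517]), 'ee_rot': array([-2.67606217e+00,  1.64423139e+00,  2.37558413e-03]), 'ft_force': array([ 0.24446437, -0.25301453,  0.18296957]), 'torque': array([ 0.04449601, -0.01588623,  0.01301361]), 'width': 1.0013109592098484}
scene [[384.26164028   0.         258.65565119]
 [  0.         384.26164028 188.97442594]
 [  0.           0.           1.        ]] [[-6.27451272e-01 -7.78610396e-01  8.41150221e-03  3.21014900e+02]
 [ 6.14597486e-01 -4.88589172e-01  6.19314582e-01 -3.97042068e+02]
 [-4.78095003e-01  3.93759410e-01  7.85097889e-01 -7.04447792e+02]
 [ 0.00000000e+00  0.00000000e+00  0.00000000e+00  1.00000000e+00]] ['pixels', 'depth', 'mtx', 'view']
top [[376.82343979   0.         252.24861136]
 [  0.         376.82343979 194.15102317]
 [  0.           0.           1.        ]] [[ 1.78474443e-01 -9.83936113e-01  4.07413205e-03 -8.17827113e+01]
 [ 9.18881803e-01  1.68152173e-01  3.56904859e-01 -5.21340906e+02]
 [-3.51856654e-01 -5.99547501e-02  9.34131855e-01 -7.93219742e+02]
 [ 0.00000000e+00  0.00000000e+00  0.00000000e+00  1.00000000e+00]] ['pixels', 'depth', 'mtx', 'view']
```

View pics/scene0.png

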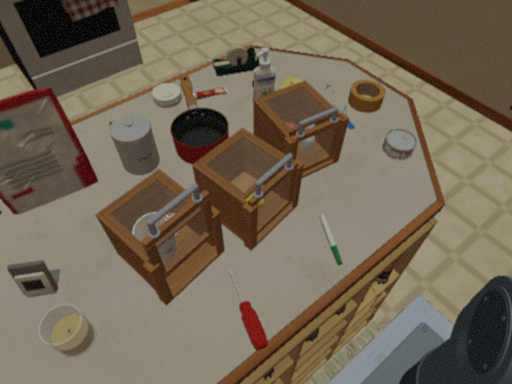

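View pics/top0.png

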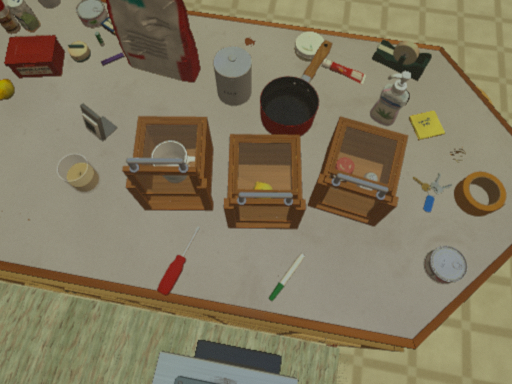

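```bash
python3 - <<'E'
import cv2,numpy as np
for n,(x0,y0,x1,y1) in dict(scene=(90,70,350,300),top=(120,100,420,240)).items():
    d=np.load(f"pics/{n}0.npz");im=d["pixels"][y0:y1,x0:x1,::-1];f=800/(x1-x0) if n=="top" else 600/(y1-y0)
    cv2.imwrite(f"pics/{n}0z.png",cv2.resize(im,None,fx=2.6,fy=2.6,interpolation=cv2.INTER_CUBIC))
E
```

```text
(no output)
```

View pics/scene0z.png

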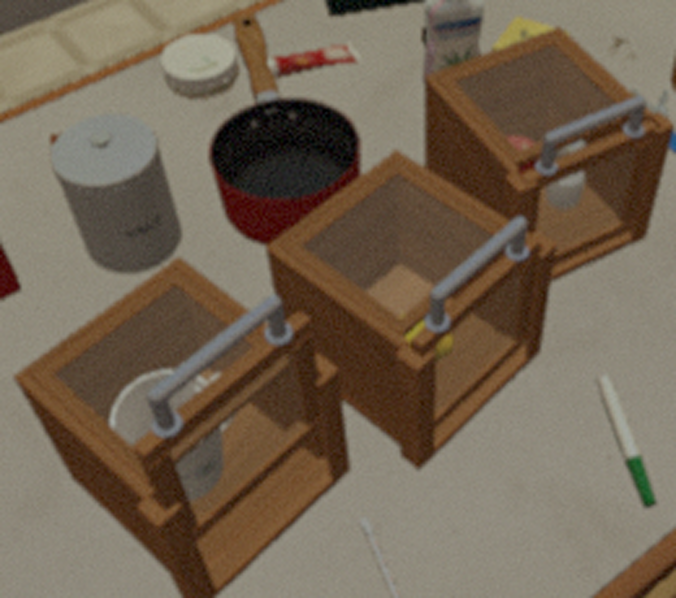

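View pics/top0z.png

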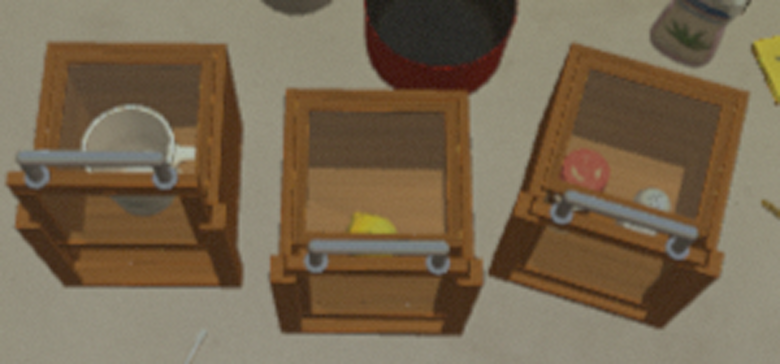

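Views show, left to right in the top image, the mug (sash raised), lemon (nearly shut) and jars cases. Mug bar at about top px (128,161)–(185,161), lemon bar (240,195)–(292,195). Now I'll triangulate the bar ends and check against depth.

```bash
cat > h.py <<'E'
import cv2,numpy as np
F=np.diag([1.,-1,-1,1])
def P(d): return d["mtx"]@(F@d["view"])[:3]
def back(d,u,v,z):
    p=np.linalg.inv(d["mtx"])@[u,v,1]*z
    return (np.linalg.inv(F@d["view"])@np.r_[p,1])[:3]
def ray_at_z(d,u,v,h):
    a=back(d,u,v,100);b=back(d,u,v,1000);return a+(b-a)*(h-a[2])/(b[2]-a[2])
E
python3 - <<'E'
from h import *
s=np.load("pics/scene0.npz");t=np.load("pics/top0.npz")
zs=lambda a:np.array(a)/2.6+[90,70]; zt=lambda a:np.array(a)/2.6+[120,100]
B=dict(mug=[(157,395),(272,302),(20,158),(170,160)],lemon=[(437,292),(518,225),(312,247),(447,248)],jars=[(547,152),(640,106),(568,200),(693,233)])
for n,(a,b,c,e) in B.items():
    E=[]
    for p,q in((a,c),(b,e)):
        x=cv2.triangulatePoints(P(s),P(t),zs(p).reshape(2,1),zt(q).reshape(2,1));E.append((x[:3]/x[3]).ravel())
    E=np.array(E);d=E[0]-E[1];print(n,E.round(),"mid",E.mean(0).round(1),np.linalg.norm(d).round(1),"yaw",np.degrees(np.arctan2(-d[0],d[1])).round(1))
    # depth along bar
    for im,nm,(p,q) in((s,"scene",(zs(a),zs(b))),(t,"top",(zt(c),zt(e)))):
        pts=[]
        for k in np.linspace(.15,.85,12):
            u,v=p+(q-p)*k
            ui,vi=int(round(u)),int(round(v))
            w=im["depth"][vi-2:vi+3,ui-2:ui+3]; w0=w[w>0]
            if len(w0): pts.append(back(im,u,v,w0.min()))
        pts=np.array(pts);print(nm,pts.mean(0).round(1),pts.std(0).round(1),np.median(pts,0).round(1))
E
```

```text
mug [[486. 250. 270.]
 [515. 147. 252.]] mid [500.8 198.6 260.9] 109.1 yaw 15.5
scene [492.5 203.9 272.7] [ 4.1 21.2  0.5] [492.7 204.1 272.6]
top [495.3 195.2 271.5] [ 4.1 24.1  0.4] [495.3 195.1 271.4]
lemon [[479.  30. 211.]
 [503. -75. 195.]] mid [490.7 -22.5 202.7] 108.8 yaw 13.0
scene [484.1 -14.5 213.1] [ 3.2 20.8  0.7] [483.7 -13.9 213. ]
top [486.9 -22.2 211.8] [ 4.1 22.8  0.5] [486.8 -22.2 211.9]
jars [[ 570. -170.  173.]
 [ 554. -272.  184.]] mid [ 562.2 -221.1  178.8] 103.3 yaw -9.1
scene [ 549.5 -207.3  193.7] [ 3.1 22.4  2. ] [ 549.1 -206.3  194.2]
top [ 553.8 -216.   200.5] [ 2.7 22.1  0.8] [ 553.9 -216.2  200.3]
```

```bash
python3 - <<'E'
from h import *
for nm in("top","scene"):
  d=np.load(f"pics/{nm}0.npz");D=d["depth"].astype(float)
  v,u=np.mgrid[:384,:512]
  p=np.stack([u,v,np.ones_like(u)],-1)@np.linalg.inv(d["mtx"]).T*D[...,None]
  W=(np.concatenate([p,np.ones_like(p[...,:1])],-1)@np.linalg.inv(F@d["view"]).T)[...,:3]
  for n,c,ht in(("mug",(495,197),272),("lemon",(487,-20),212),("jars",(554,-216),199)):
    m=(D>0)&(abs(W[...,0]-c[0])<35)&(abs(W[...,1]-c[1])<70)&(abs(W[...,2]-ht)<7)
    q=W[m];mu=np.median(q,0)
    l=cv2.fitLine(q[:,:2].astype(np.float32),cv2.DIST_HUBER,0,.01,.01).ravel()
    dr=l[:2]*np.sign(l[1]);s=(q[:,:2]-l[2:])@dr; e=np.percentile(s,[1,99]); mid=l[2:]+dr*e.mean()
    print(nm,n,m.sum(),"mid",mid.round(1),"zmax/med",np.percentile(q[:,2],[50,95]).round(1),"len",np.diff(e).round(1),"yaw",np.degrees(np.arctan2(-dr[0],dr[1])).round(1))
E
python3 - <<'E'
from plant import ctrl
from scipy.spatial.transform import Rotation as R
print(R.from_rotvec(ctrl.read_state()["ee_rot"]).as_matrix().round(3))
E
```

```text
top mug 331 mid [496.6 200.3] zmax/med [269.6 271.8] len [106.4] yaw 10.6
top lemon 286 mid [487.8 -20.5] zmax/med [209.3 211.5] len [106.5] yaw 9.7
top jars 294 mid [ 555.7 -216.1] zmax/med [198.2 200.8] len [106.3] yaw -8.1
scene mug 424 mid [495.5 201.9] zmax/med [270.8 273.1] len [107.8] yaw 9.7
scene lemon 259 mid [487.3 -19.5] zmax/med [210.3 212.6] len [106.7] yaw 9.5
scene jars 211 mid [ 555.5 -214.2] zmax/med [199.  201.6] len [106.5] yaw -8.6
[[ 0.452 -0.892 -0.001]
 [-0.892 -0.452  0.001]
 [-0.002  0.    -1.   ]]
```

```bash
python3 -m pendant '[[0,0,-0.6,-1,1],[0,0,-0.6,-1,1],[0,0,-0.6,-1,1],[0,0,-0.6,-1,1],[0,0,-0.6,-1,1],[0,0,-0.3,-1,1],[0,0,0,-1,1],[0,0,0,-1,1]]'
```

```text
t: 0.77
ee_pos: [292.4, -577.1, 344.3]
ee_rot: [-3.112, 0.355, 0.012]
ft_force: [0.4, 0.8, -0.6]
width: 0.999
```

```bash
cat > st.py <<'E'
from plant import ctrl
import numpy as np,sys
from scipy.spatial.transform import Rotation as R
s=ctrl.read_state();M=R.from_rotvec(s["ee_rot"]).as_matrix();p=s["ee_pos"]
print("t",round(s["t"],2),"p",p.round(1),"xang",np.degrees(np.arctan2(M[1,0],M[0,0])).round(1),"z",M[:,2].round(3),"F",s["ft_force"].round(1),"w",round(s["width"],3),"q",s["joints"].round(2))
for n,g in dict(mug=(496,201,272),lemon=(487.5,-20,212)).items():
    print(n,"tool units",(M.T@(np.array(g)-p)/25).round(2))
E
python3 st.py
```

```text
t 0.77 p [ 292.4 -577.1  344.3] xang -13.0 z [-0.007  0.01  -1.   ] F [ 0.4  0.8 -0.6] w 0.999 q [ 1.16  0.48 -0.19  1.43  0.09  1.25  0.74]
mug tool units [  0.95 -32.13   3.15]
lemon tool units [  2.63 -23.42   5.46]
```

```bash
python3 -m pendant '[[0,-1,0,-1,1],[0,-1,0,-1,1],[0,-1,0,-1,1],[0,-1,0,-0.8,1],[0,-1,0,0,1],[0,-1,0,0,1],[0,-1,0,0,1],[0,-1,0,0,1]]'; python3 st.py
```

```text
t: 1.43
ee_pos: [276.6, -374.5, 341.8]
ee_rot: [-3.113, -0.301, 0.015]
ft_force: [-0.8, -0.3, -0.1]
width: 1.003
t 1.43 p [ 276.6 -374.5  341.8] xang 11.1 z [-0.011  0.013 -1.   ] F [-0.8 -0.3 -0.1] w 1.003 q [ 1.15  0.16 -0.35  1.88  0.06  1.12  0.97]
mug tool units [ 13.05 -20.87   3.  ]
lemon tool units [ 11.04 -12.22   5.29]
```

```bash
python3 -m pendant '[[1,-1,0,0,1],[1,-1,0,0,1],[1,-1,0,0,1],[1,-1,0,0,1],[1,-1,0,0,1],[0.5,-1,0,0,1],[0.5,-1,0,0,1],[0.5,-1,0,0,1]]';python3 -m pendant '[[0.6,-1,0,0,1],[0.6,-1,0,0,1],[0.6,-1,0,0,1],[0.6,-1,0,0,1],[0.6,-1,0,0,1],[0.6,-1,0,0,1],[0.6,-1,0,0,1],[0.6,-1,0,0,1]]'; python3 st.py
```

```text
t: 2.1
ee_pos: [396.9, -137.2, 341.7]
ee_rot: [-3.114, -0.286, 0.022]
ft_force: [0.2, -0.3, 0.2]
width: 0.999
t: 2.77
ee_pos: [478.3, 91.9, 341.6]
ee_rot: [-3.117, -0.283, 0.027]
ft_force: [0.1, -0.3, 0.3]
width: 0.998
t 2.77 p [478.3  91.9 341.6] xang 10.4 z [-0.018  0.01  -1.   ] F [ 0.1 -0.3  0.3] w 0.998 q [ 0.38  0.26 -0.77  1.82  0.18  1.15 -0.27]
mug tool units [ 1.53 -4.13  2.81]
lemon tool units [-0.36  4.54  5.13]
```

```bash
python3 -m pendant '[[0.4,-1,0,0,1],[0.4,-1,0,0,1],[0.4,-1,0,0,1],[0.3,-1,0,0,1],[0,0,0,0,1],[0,0,0,0,1]]'; python3 st.py; python3 - <<'E'
from plant import ctrl
import cv2
for n in("scene","top"): cv2.imwrite(f"pics/{n}1.png",cv2.resize(ctrl.camera(n)["pixels"][60:300,90:410,::-1],None,fx=2.4,fy=2.4))
E
```

```text
t: 3.27
ee_pos: [496.7, 208.3, 340.3]
ee_rot: [-3.113, -0.293, 0.033]
ft_force: [0.2, -1.3, 0.4]
width: 1.0
t 3.27 p [496.7 208.3 340.3] xang 10.8 z [-0.022  0.013 -1.   ] F [ 0.2 -1.3  0.4] w 1.0 q [ 0.14  0.38 -0.79  1.7   0.26  1.19 -0.52]
mug tool units [-0.03  0.33  2.73]
lemon tool units [-1.97  8.99  5.02]
```

View pics/scene1.png

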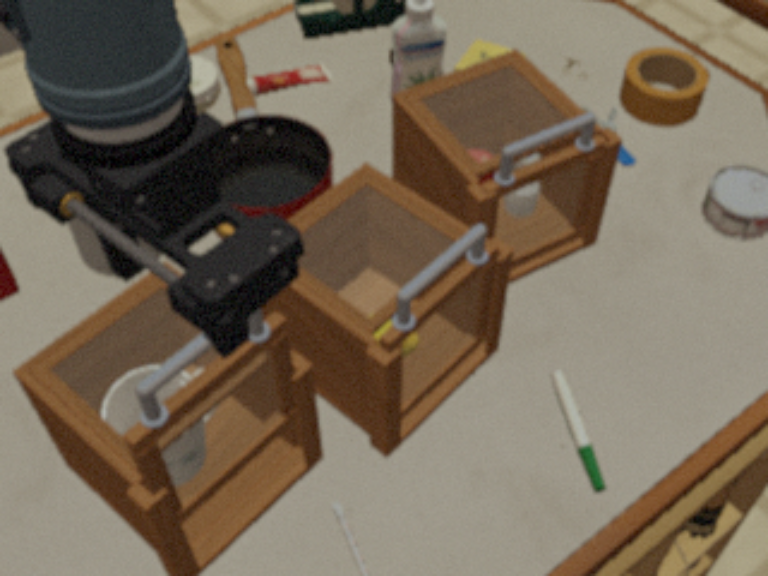

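```bash
python3 -m pendant '[[0,0.3,0.7,-0.1,1],[0,0,0.7,0,1],[0,0,0.7,0,1],[0,0,0.4,0,1],[0,0,0.2,0,1],[0,0,0,0,1]]'; python3 st.py; python3 - <<'E'
from plant import ctrl
import cv2
for n in("scene","top"): cv2.imwrite(f"pics/{n}2.png",cv2.resize(ctrl.camera(n)["pixels"][60:300,90:410,::-1],None,fx=2.4,fy=2.4))
E
```

```text
t: 3.87
ee_pos: [498.3, 192.3, 271.0]
ee_rot: [-3.118, -0.292, 0.028]
ft_force: [-0.1, 0.4, 0.5]
width: 1.003
t 3.87 p [498.3 192.3 271. ] xang 10.7 z [-0.019  0.009 -1.   ] F [-0.1  0.4  0.5] w 1.003 q [ 0.14  0.44 -0.75  1.79  0.32  1.05 -0.55]
mug tool units [-0.03 -0.36 -0.03]
lemon tool units [-1.96  8.29  2.3 ]
```

View pics/scene2.png

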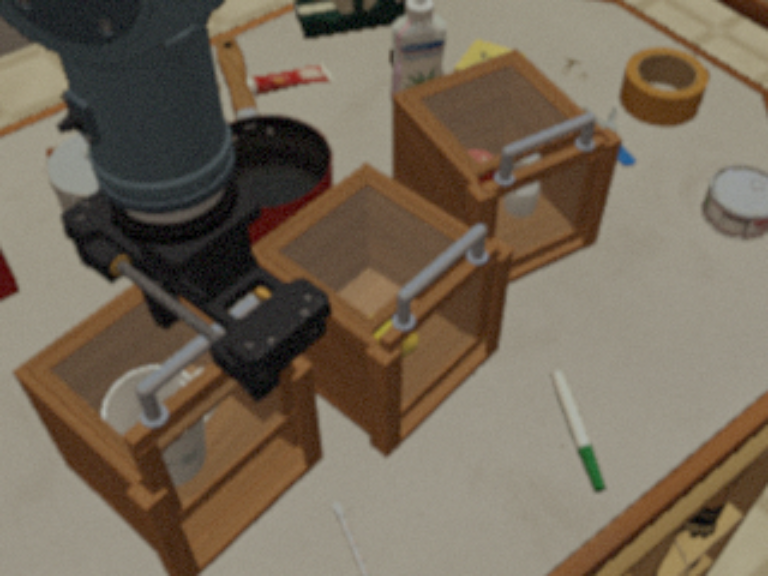

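The bar (from zoom px (150,385) to under the gripper) lies between the fingers. I'll centre in y and close.

```bash
python3 -m pendant '[[0,-0.3,0,0,1],[0,0,0,0,1],[0,0,0,0,0],[0,0,0,0,0],[0,0,0,0,0],[0,0,0,0,0],[0,0,0,0,0],[0,0,0,0,0]]'; python3 st.py
```

```text
t: 4.63
ee_pos: [498.9, 202.9, 276.1]
ee_rot: [-3.115, -0.294, 0.016]
ft_force: [-0.1, -0.8, -0.3]
width: 0.569
t 4.63 p [498.9 202.9 276.1] xang 10.8 z [-0.011  0.012 -1.   ] F [-0.1 -0.8 -0.3] w 0.569 q [ 0.13  0.44 -0.76  1.78  0.32  1.06 -0.56]
mug tool units [-0.13  0.06  0.17]
lemon tool units [-2.09  8.71  2.46]
```

```bash
python3 -m pendant '[[0,0,0.15,0,0],[0,0,0,0,0],[0,0,0,0,0],[0,0,0,0,0],[0,0,0,0,0],[0,0,0,0,0],[0,0,0,0,0]]'; python3 st.py
```

```text
t: 5.22
ee_pos: [497.8, 202.4, 271.4]
ee_rot: [-3.116, -0.293, 0.021]
ft_force: [1.3, 0.2, 0.3]
width: 0.114
t 5.22 p [497.8 202.4 271.4] xang 10.8 z [-0.014  0.011 -1.   ] F [1.3 0.2 0.3] w 0.114 q [ 0.12  0.44 -0.76  1.79  0.33  1.05 -0.56]
mug tool units [-0.08  0.04 -0.02]
lemon tool units [-2.04  8.7   2.29]
```

```bash
python3 -m pendant '[[0,0,0,0,0],[0,0,0,0,0],[0,0,0.3,0,0],[0,0,0.3,0,0],[0,0,0.3,0,0],[0,0,0.3,0,0]]'; python3 st.py
```

```text
t: 5.72
ee_pos: [497.9, 202.5, 240.5]
ee_rot: [-3.117, -0.292, 0.017]
ft_force: [-2.5, -1.2, 3.6]
width: 0.12
t 5.72 p [497.9 202.5 240.5] xang 10.7 z [-0.012  0.01  -1.   ] F [-2.5 -1.2  3.6] w 0.12 q [ 0.1   0.48 -0.74  1.82  0.36  0.99 -0.59]
mug tool units [-0.1   0.03 -1.26]
lemon tool units [-2.05  8.68  1.06]
```

```bash
python3 -m pendant '[[0,0,0.3,0,0],[0,0,0.3,0,0],[0,0,0.3,0,0],[0,0,0.3,0,0],[0,0,0.3,0,0],[0,0,0.15,0,0]]'; python3 st.py
```

```text
t: 6.22
ee_pos: [497.9, 203.2, 195.6]
ee_rot: [-3.118, -0.291, 0.017]
ft_force: [-10.5, -5.7, 32.1]
width: 0.112
t 6.22 p [497.9 203.2 195.6] xang 10.7 z [-0.012  0.009 -1.   ] F [-10.5  -5.7  32.1] w 0.112 q [ 0.07  0.54 -0.7   1.86  0.42  0.9  -0.64]
mug tool units [-0.12  0.04 -3.05]
lemon tool units [-2.07  8.69 -0.73]
```

```bash
python3 -m pendant '[[0,0,-0.02,0,1],[0,0,0,0,1],[0,0,0,0,1],[0,0,0,0,1],[0,0,0,0,1],[0,0,0,0,1],[0,0,0,0,1],[0,0,0,0,1]]'; python3 st.py
```

```text
t: 6.88
ee_pos: [497.1, 204.2, 193.1]
ee_rot: [-3.116, -0.294, 0.019]
ft_force: [-0.1, 0.2, -0.7]
width: 0.692
t 6.88 p [497.1 204.2 193.1] xang 10.8 z [-0.013  0.011 -1.   ] F [-0.1  0.2 -0.7] w 0.692 q [ 0.07  0.54 -0.7   1.86  0.42  0.9  -0.64]
mug tool units [-0.1   0.08 -3.16]
lemon tool units [-2.06  8.73 -0.85]
```

Released freely. Open fully, then rise to clear the lemon bar.

```bash
python3 -m pendant '[[0,0,0,0,1],[0,0,-0.1,0,1],[0,0,-0.3,0,1],[0,0,-0.8,0,1],[0,0,-0.8,0,1],[0,0,-0.8,0,1],[0,0,-0.8,0,1],[0,0,0,0,1]]'; python3 st.py
```

```text
t: 7.55
ee_pos: [497.6, 203.3, 288.9]
ee_rot: [-3.115, -0.295, 0.022]
ft_force: [-0.7, 0.0, 0.1]
width: 0.999
t 7.55 p [497.6 203.3 288.9] xang 10.8 z [-0.015  0.011 -1.   ] F [-0.7  0.   0.1] w 0.999 q [ 0.13  0.43 -0.77  1.77  0.31  1.08 -0.55]
mug tool units [-0.07  0.09  0.67]
lemon tool units [-2.04  8.74  2.98]
```

```bash
python3 - <<'E'
from plant import ctrl
import cv2
c=ctrl.camera("scene")["pixels"][60:300,90:410,::-1];cv2.imwrite("pics/scene3.png",cv2.resize(c,None,fx=2.4,fy=2.4))
E
```

```text
(no output)
```

View pics/scene3.png

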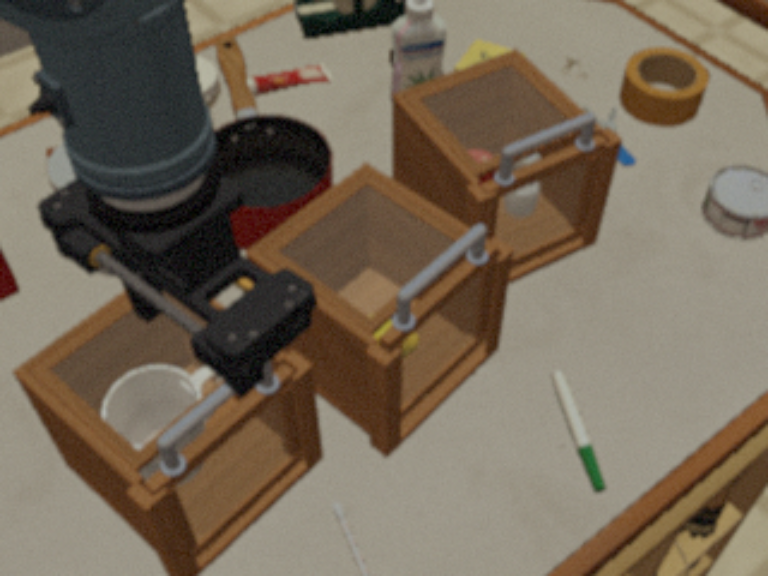

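The mug sash is shut: its bar is now at zoom px (170,440)–(268,365), with the sash flush with the roof. Next I'll move over the lemon bar.

```bash
python3 -m pendant '[[-0.2,1,0,0,1],[-0.2,1,0,0,1],[-0.25,1,0,0,1],[-0.25,1,0,0,1],[-0.25,1,0,0,1],[-0.25,1,0,0,1],[-0.25,1,0,-0.1,1],[-0.2,0.7,0,-0.1,1]]';python3 -m pendant '[[0,0.4,0,0,1],[0,0,0,0,1],[0,0,0,0,1]]'; python3 st.py
```

```text
t: 8.27
ee_pos: [484.4, 1.9, 281.4]
ee_rot: [-3.107, -0.345, 0.031]
ft_force: [0.1, 0.2, 0.0]
width: 1.002
t: 8.52
ee_pos: [485.3, -12.8, 279.3]
ee_rot: [-3.109, -0.334, 0.037]
ft_force: [-0.5, -0.4, -0.4]
width: 1.001
t 8.52 p [485.3 -12.8 279.3] xang 12.3 z [-0.025  0.012 -1.   ] F [-0.5 -0.4 -0.4] w 1.001 q [ 0.55  0.34 -0.73  1.9   0.24  1.03 -0.07]
mug tool units [ 2.24 -8.26  0.38]
lemon tool units [0.08 0.34 2.69]
```

```bash
python3 -m pendant '[[0.1,0.3,0.5,0.4,1],[0,0,0.7,0,1],[0,0,0.7,0,1],[0,0,0.5,0,1],[0,0,0.2,0,1],[0,0,0,0,1]]'; python3 st.py;  python3 - <<'E'
from plant import ctrl
import cv2
c=ctrl.camera("scene")["pixels"][60:300,90:410,::-1];cv2.imwrite("pics/scene4.png",cv2.resize(c,None,fx=2.4,fy=2.4))
E
```

```text
t: 9.02
ee_pos: [489.4, -9.2, 212.2]
ee_rot: [-3.111, -0.28, 0.033]
ft_force: [0.3, 0.3, 0.2]
width: 1.001
t 9.02 p [489.4  -9.2 212.2] xang 10.3 z [-0.023  0.016 -1.   ] F [0.3 0.3 0.2] w 1.001 q [ 0.49  0.43 -0.69  1.95  0.32  0.89 -0.18]
mug tool units [ 1.72 -8.27 -2.26]
lemon tool units [-0.15  0.41  0.  ]
```

View pics/scene4.png

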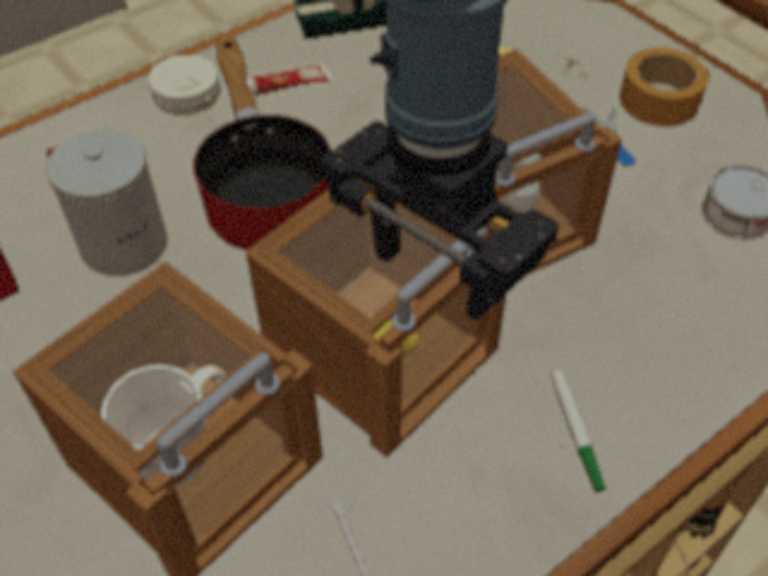

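The fingers straddle the lemon bar (about px (385,240) behind it and (485,290) in front), and the mug sash is seen shut. Closing now.

```bash
python3 -m pendant '[[-0.1,0.3,0,0,0],[0,0,0,0,0],[0,0,0,0,0],[0,0,0,0,0],[0,0,0,0,0],[0,0,0,0,0],[0,0,0,0,0],[0,0,0,0,0]]'; python3 st.py
```

```text
t: 9.73
ee_pos: [490.8, -16.6, 216.2]
ee_rot: [-3.111, -0.282, 0.022]
ft_force: [0.5, -0.4, -0.3]
width: 0.421
t 9.73 p [490.8 -16.6 216.2] xang 10.4 z [-0.016  0.016 -1.   ] F [ 0.5 -0.4 -0.3] w 0.421 q [ 0.51  0.43 -0.69  1.95  0.32  0.89 -0.16]
mug tool units [ 1.74 -8.56 -2.09]
lemon tool units [-0.15  0.12  0.17]
```

```bash
python3 -m pendant '[[-0.1,0,0.15,0,0],[0,0,0,0,0],[0,0,0,0,0],[0,0,0,0,0],[0,0,0,0,0],[0,0,0,0,0],[0,0,0,0,0]]'; python3 st.py
```

```text
t: 10.32
ee_pos: [488.8, -16.8, 212.1]
ee_rot: [-3.111, -0.282, 0.019]
ft_force: [0.8, -0.3, -0.5]
width: 0.119
t 10.32 p [488.8 -16.8 212.1] xang 10.3 z [-0.014  0.017 -1.   ] F [ 0.8 -0.3 -0.5] w 0.119 q [ 0.51  0.43 -0.69  1.96  0.32  0.88 -0.17]
mug tool units [ 1.82 -8.56 -2.25]
lemon tool units [-0.08  0.12  0.  ]
```

Gripped. Lift about 87 mm to TCP z ≈ 299.

```bash
python3 -m pendant '[[0,0,-0.3,0,0],[0,0,-0.3,0,0],[0,0,-0.3,0,0],[0,0,-0.3,0,0],[0,0,-0.3,0,0],[0,0,-0.3,0,0],[0,0,-0.3,0,0],[0,0,-0.3,0,0]]'; python3 st.py
```

```text
t: 10.98
ee_pos: [488.8, -16.9, 275.8]
ee_rot: [-3.108, -0.283, 0.021]
ft_force: [3.7, 1.7, -7.5]
width: 0.122
t 10.98 p [488.8 -16.9 275.8] xang 10.4 z [-0.016  0.02  -1.   ] F [ 3.7  1.7 -7.5] w 0.122 q [ 0.56  0.34 -0.73  1.9   0.24  1.01 -0.09]
mug tool units [ 1.86 -8.51  0.32]
lemon tool units [-0.04  0.17  2.55]
```

```bash
python3 -m pendant '[[0,0,-0.3,0,0],[0,0,-0.3,0,0],[0,0,-0.2,0,0],[0,0,-0.2,0,0]]'; python3 st.py
```

```text
t: 11.32
ee_pos: [488.5, -16.9, 302.5]
ee_rot: [-3.107, -0.284, 0.022]
ft_force: [19.7, 3.6, -50.3]
width: 0.124
t 11.32 p [488.5 -16.9 302.5] xang 10.4 z [-0.016  0.021 -1.   ] F [ 19.7   3.6 -50.3] w 0.124 q [ 0.57  0.31 -0.74  1.87  0.21  1.07 -0.07]
mug tool units [ 1.89 -8.49  1.4 ]
lemon tool units [-0.02  0.2   3.62]
```

At the upper stop. Ease off, then open.

```bash
python3 -m pendant '[[0,0,0,0,0],[0,0,0,0,0.3]]'; python3 st.py; python3 -m pendant '[[0,0,0,0,1],[0,0,0,0,1],[0,0,0,0,1],[0,0,0,0,1],[0,0,0,0,1],[0,0,0,0,1],[0,0,0,0,1],[0,0,0,0,1]]'; python3 st.py
```

```text
t: 11.48
ee_pos: [488.8, -17.2, 303.0]
ee_rot: [-3.107, -0.283, 0.02]
ft_force: [-0.2, -0.5, -0.1]
width: 0.18
t 11.48 p [488.8 -17.2 303. ] xang 10.4 z [-0.015  0.021 -1.   ] F [-0.2 -0.5 -0.1] w 0.18 q [ 0.57  0.31 -0.74  1.87  0.21  1.07 -0.06]
mug tool units [ 1.88 -8.5   1.42]
lemon tool units [-0.03  0.19  3.64]
t: 12.15
ee_pos: [488.9, -18.1, 305.8]
ee_rot: [-3.11, -0.283, 0.02]
ft_force: [0.1, -0.7, 0.4]
width: 0.783
t 12.15 p [488.9 -18.1 305.8] xang 10.4 z [-0.014  0.018 -1.   ] F [ 0.1 -0.7  0.4] w 0.783 q [ 0.58  0.3  -0.74  1.86  0.21  1.07 -0.06]
mug tool units [ 1.88 -8.54  1.5 ]
lemon tool units [-0.03  0.14  3.75]
```

Rise straight up, then back toward the robot and aside for a clear view.

```bash
python3 -m pendant '[[0,0,0,0,1],[0,0,-0.3,0,1],[0,0,-0.6,0,1],[0,0,-0.8,0,1],[0,0,-0.8,0,1],[0,0,-0.8,0,1],[0,0,0,0,1]]'; python3 st.py; python3 - <<'E'
from plant import ctrl
from h import *
for n in("scene","top"):
    c=ctrl.camera(n);np.savez(f"pics/{n}5.npz",**{k:c[k] for k in("pixels","depth","mtx","view")})
    cv2.imwrite(f"pics/{n}5.png",cv2.resize(c["pixels"][60:300,90:410,::-1],None,fx=2.4,fy=2.4))
E
```

```text
t: 12.73
ee_pos: [489.2, -19.2, 393.0]
ee_rot: [-3.108, -0.285, 0.025]
ft_force: [0.5, 0.3, 1.1]
width: 0.999
t 12.73 p [489.2 -19.2 393. ] xang 10.5 z [-0.018  0.019 -1.   ] F [0.5 0.3 1.1] w 0.999 q [ 0.61  0.22 -0.76  1.74  0.14  1.26  0.  ]
mug tool units [ 1.94 -8.5   5.  ]
lemon tool units [0.03 0.18 7.24]
```

View pics/scene5.png

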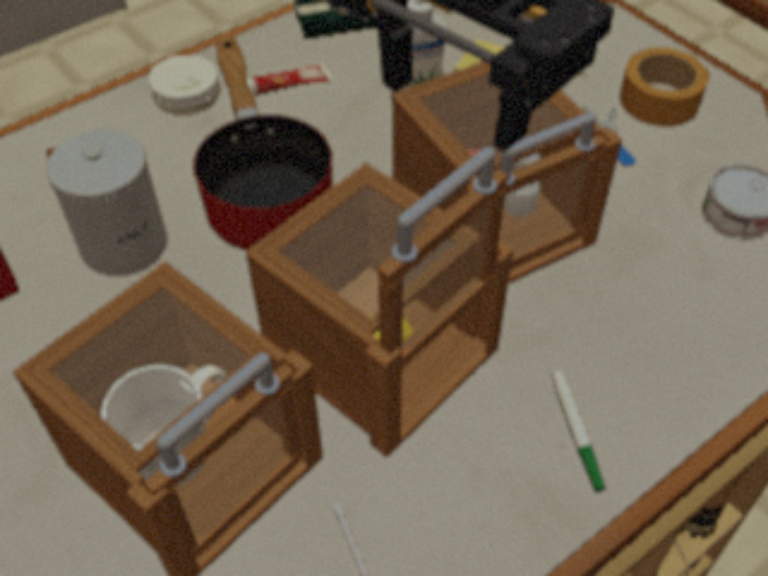

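The lemon bar is up at px (405,220)–(490,155), the mug sash is shut, and the jars look unchanged. I'll check the bar heights from depth.

```bash
python3 - <<'E'
from h import *
d=np.load("pics/scene5.npz");D=d["depth"].astype(float);v,u=np.mgrid[:384,:512]
p=np.stack([u,v,np.ones_like(u)],-1)@np.linalg.inv(d["mtx"]).T*D[...,None]
W=(np.concatenate([p,np.ones_like(p[...,:1])],-1)@np.linalg.inv(F@d["view"]).T)[...,:3]
for n,a,b in(("mug",(175,437),(258,368)),("lemon",(412,214),(482,160)),("jars",(520,147),(580,124))):
    z=[]
    for k in np.linspace(.2,.8,12):
        q=np.array(a)*(1-k)+np.array(b)*k; q=q/2.4+[90,60];i,j=q.round().astype(int)
        z.append(W[j-2:j+3,i-2:i+3,2].max())
    print(n,"bar top z",np.median(z).round(1),"raised ~",(np.median(z)-199).round(1))
E
```

```text
mug bar top z 200.9 raised ~ 1.9
lemon bar top z 301.1 raised ~ 102.1
jars bar top z 201.6 raised ~ 2.6
```

```bash
python3 -c "
from plant import ctrl
print(ctrl.sign_off())"; python3 st.py
```

```text
the job is handed in; nothing more can be done
None
the job is handed in; nothing more can be done
```

The job is handed in. I gripped the mug sash's bar and pushed it down to its bottom stop, where the force reached 32 N. I then gripped the lemon sash's bar and lifted it to its upper stop, where the force reached 50 N. The robot then let go and rose about 90 mm clear of the lemon case, and the hand-in came at about 12.8 s, well inside the 48 s limit.

The last depth check of bar-top heights, less the 199 mm expected when shut, read:

| Sash | Raised (mm) | Wanted (mm) |
|---|---|---|
| Lemon | about 102 | above 88 |
| Mug | about 2 | below 12 |
| Jars | about 2.6 | below 12 |

All three read about 2 mm high, which matches the camera calibration error. The jars sash was never touched, and the wrist force was back to about 1 N after the release. No check failed. One thing was off: the arm drifted up by 4–5 mm while the gripper closed on each bar. I corrected that before pushing or lifting.

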